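# Start the vase turntable at the marked speed

### The arm

A 6-joint arm with a two-finger parallel gripper is mounted at the origin on the work surface. World frame = base frame: x ahead of the robot, y to its left, z up, the work surface at z = 0. Lengths are in m, angles in degrees, forces in N, time in s.
With the tool pointing down it reaches from about 0.4 to 0.825 m from the base axis. Payload 7 kg.
Tool frame: the origin (TCP) lies between the finger pads; the fingertips stand 22 mm ahead of it and the grasp point (between the pads) lies 3 mm ahead of it; z points along the fingers, y is the line along which they close (so a half turn about z gives the same grasp; the last joint's range is limited). The gripper opens to 88 mm and grips with 3 to 60 N. Pads are 19 mm wide; open, the fingers measure 130 mm over their backs; the gripper's body (78 mm by 193 mm) begins 47 mm behind the grasp point.
Start: joints at [88.7, 20.546, 0.682, 0, -70.136, -16.507], TCP at [0.206, 0.643, 0.249] pointing down, gripper open.
Joint ranges: [-176.03, 176.03], [-82.01, 121.73], [-58.28, 71.71], [-173.87, 95.51], [-174.79, -0.11], [-173.66, 173.66]. Speed limits (degrees/s): [136.94, 136.94, 172.46, 180, 180, 180].

### API

Orientations are given as [roll, pitch, yaw] about the fixed x, y, z axes, in that order (R = Rz(yaw) Ry(pitch) Rx(roll)).
In Python, from plant import r, vision gives the robot as it stands.
- The arm moves only by the shell command python3 -m pendant 'ROWS' [FORCE]. ROWS is JSON, a list that holds one entry, the list of rows, each a list of 7 numbers: the shift along the tool's x, y, z scaled (see below), then the turn, a rotation vector about the tool's x, y, z scaled (see below), then the opening, from -1 (shut) to 1 (fully open). In form: [[[x, y, z, wx, wy, wz, fingers], ...]]. A call has exactly 8 rows; each row shifts and turns the commanded pose from where the row before left it, along the tool's axes as they then stand; what a row does not reach is not made up. The controller multiplies each number of a shift by 20 mm and each number of a turn by 4 degrees. A row lasts 1/10 s, in which the tool goes at most 50 mm and 8.59 degrees, less where a joint would pass 70% of its speed; a pose out of reach is approached as far as the arm can. A call with a number of a shift or a turn outside -1 to 1 is refused whole. A call with a gripper value outside its range is refused whole. The fingers move at their own pace and stop on an object; FORCE is the grip in N (left out, the last holds). Time passes only in rows, so rows that do not move let the fingers close, or fill a call up. It gives the time, the measured TCP pose, the force, the opening and the grip force at its end, in the units of the state.
- r.get_state(): the state, without advancing time (a new reading comes with each control period).
- vision.capture(name): name is "scene" or "top"; returns a dict with "frame" (420x560x3 uint8, blue, green, red), "depth" (420x560 float32, m along the optical axis (not along the pixel's ray), 0 where there is no reading), "camera_matrix" (3x3 intrinsics, pixels), "k1" (the pictures are not rectified: a ray, as slopes to the right and down, at radius r is drawn at 1 + k1 r^2 times it, then the intrinsics apply), "extrinsics" (4x4, takes a point from world to camera coordinates). Camera axes: x right, y up, looking along -z (the intrinsics and any distortion apply to the point x, -y, -z); pixel columns grow to the right and rows downward; lengths in m; the calibration is good to about 2 mm. A picture is of the moment at which its call begins.
- r.close_job(): hands the job in; it is judged then, once.
The state is a dict: "time_s": time; "joints": joint angles; "qd": joint speeds; "joint_torque": joint torques, N m; "tcp_pos": TCP position; "eef_rot": TCP orientation; "contact_force": force on the tool from outside, world axes, zero at the start; "moment": the same for the moment, N m; "gripper_width": finger opening in m; "gripper_force": force on a finger pad.
Only numpy, scipy, OpenCV 4.12 (cv2) and the standard library are available. Lean on these libraries where they do the work, as an engineer would, in place of code of your own. Each camera call takes 0.05 s, during which the arm holds its last target. There are 200 camera calls.

### The job

Lift the vase with the straight narrow neck out of the speed lever's way and set it gently upright in the middle of the turntable. Then slide the black drive-lock grip on the console fully to the left (seen from the robot) to its end stop, and last swing the speed lever round until it lies over the pointed mark on its quadrant, without running past the mark. Leave the mark where it is, and do not shift or tip the other things on the table.

Things in the scene. Friction and masses are not known exactly. Their poses are not given: they have to be found in the camera images.
- console: Grey fixed speed console, box 130 (x) x 200 (y) x 58 mm; origin under its centre, -x its front (towards the robot), +y its left seen from the robot. Lever pivot on a boss at x -45, y 0 mm; round it, on the robot's side, an aluminium fan-shaped quadrant with black ticks, 85 mm radius, top 51 mm high. On the top, behind the pivot, an aluminium track (top 70 mm high) for the drive-lock grip.
- speed_lever (a joint): Angle of the speed lever about its upright pivot, 0 to 2.1 rad: 0 is full left (idle), growing values swing it anticlockwise seen from above, across the robot's side to the right. Frictional (about 0.2 N m, so 1.5 to 2 N at the knob): it stays where it is left.
- lever_knob (a point): Mid-height of the lever's upright black knob: a post 26 mm across, tapered at both ends, 87 to 135 mm above the table, 130 mm from the pivot, at the end of a flat steel arm 14 mm wide, 78 to 88 mm above the table. Its x axis points outwards along the lever from the pivot, z up.
- lever_pivot (a point): Point on the lever's upright pivot axis, at the same height as lever_knob, 115 mm above the table; the hub there is 36 mm in diameter and ends 92 mm above the table. Axes as lever_knob.
- mark_tip (a point): Tip of the speed mark: a dark steel pointer, 40 mm long, 22 mm wide at its tail, on the quadrant rim, pointing outwards; tip 105 mm from the pivot, 58 mm above the table (its top 64 mm: the lever passes above). Its x axis points outwards from the pivot: the direction the lever is to have. Stiff (3 N m). Further round (1.15 to 1.85 rad on the lever's scale) than the lever's start (0 to 0.25).
- lock_slide (a joint): Position of the drive-lock slide, 0 (right end, locked) to 0.08 m (left end stop, released). Friction about 2.5 N; stays where it is left.
- slide_top (a point): Top centre of the black drive-lock grip: a block 50 mm long (console x) and 18 mm thick (console y), from 79 to 113 mm above the table, standing on a plate 58 x 34 mm that is 8 mm thick. It slides along the console's +y axis, which is its y axis here.
- table_center (a point): Centre of the turntable's upper face, 55 mm above the table. The turntable is a fixed aluminium disc 170 mm in diameter on a grey foot; it does not turn.
- vase: The vase, 150 mm tall, 0.3 to 0.55 kg: foot 60 mm, belly 84 mm across at 58 mm height, straight neck 40 mm across from 104 mm up to the 150 mm rim; the only one with a straight narrow neck. Cream glaze below, green above, like others. Starts on the table just outside the quadrant, in the lever's path. Origin at the centre of its underside, z up.
- wide_pot: Bystander: open dark pot, 94 mm across, 100 mm tall, beside the lever's full-left end. Origin under its centre.
- lidded_jar: Bystander: cream and green jar with a knobbed lid, 82 mm across, 124 mm tall, beside the lever's right-hand end. Origin under its centre.
- tall_vase: Bystander: wide-mouthed vase, 112 mm across, 160 mm tall, at the back right. Origin under its centre.
- bowl: Bystander: blue bowl, 112 mm across, 45 mm tall, on the robot's side of the turntable. Origin under its centre.
- sanding_block: Bystander: cork sanding block 120 x 66 x 26 mm, at the front left. Origin under its centre.
- tape_gun: Bystander: hand tape dispenser lying flat, about 185 mm long (117 mm to -x, 65 mm to +x of its origin) and 84 mm wide, 30 mm high, at the front centre. Origin under the centre of its roll.
- mug: Bystander: cream mug, 80 mm across with a handle, 90 mm tall, at the back. Origin under its centre.

How it is judged:
By the outcome, as a careful person would: the job done as asked, in the order asked, and still so for the second after the job is handed in, with the robot touching nothing.
It also fails if it takes over 69 s, if anything falls off the work surface, if the arm or the gripper's body presses on something with over 40 N, if the wrist force passes 120 N, or if a joint passes its speed limit or range.

## Working session

There is one attempt and no reset: what is moved stays moved. The work goes in short steps, Python scripts to look and compute and a shell command to move; the robot and the scene stay as the last step left them, time stands still between calls to the robot, and variables do not carry over. Pictures are saved under pics/ and viewed, at most 10 in all, crops included, and the job is handed in when it is done.

```bash
ls; mkdir -p pics; cat > h.py <<'E'
import numpy as np, cv2
from plant import r, vision
def cap(n):
    c=vision.capture(n); np.savez(f'{n}.npz',**{k:np.asarray(v) for k,v in c.items()}); return c
def cloud(c):
    K=np.asarray(c["camera_matrix"]);E=np.asarray(c["extrinsics"]);k1=float(c["k1"])
    v,u=np.mgrid[0:420,0:560].astype(float)
    p=cv2.undistortPoints(np.stack([u,v],-1).reshape(-1,1,2),K,np.array([k1,0,0,0,0.])).reshape(420,560,2)
    d=np.asarray(c["depth"]); P=np.stack([p[...,0]*d,-p[...,1]*d,-d],-1)
    W=(P-E[:3,3])@E[:3,:3]; W[d==0]=np.nan
    return W
E
python3 - <<'E'
from h import *
for n in("scene","top"):
    c=cap(n); cv2.imwrite(f'pics/{n}0.png',cv2.resize(c["frame"],(784,588),interpolation=cv2.INTER_CUBIC))
    print(n,c["extrinsics"],c["k1"])
print(r.get_state())
E
```

```text
pics
scene [[-0.0262568   0.99959113 -0.01132041  0.03040919]
 [-0.7090517  -0.01064003  0.70507622  0.29768933]
 [ 0.70466748  0.0265398   0.70904117 -1.70754979]
 [ 0.          0.          0.          1.        ]] 0.018327344585091287
top [[ 1.43342125e-02 -9.99710193e-01 -1.93406344e-02 -3.69996667e-05]
 [ 9.88252395e-01  1.12212084e-02  1.52418134e-01 -5.29287514e-01]
 [-1.52156937e-01 -2.12982222e-02  9.88126840e-01 -1.62736358e+00]
 [ 0.00000000e+00  0.00000000e+00  0.00000000e+00  1.00000000e+00]] -0.06751105575340567
{'time_s': 0.1, 'joints': array([ 8.87001987e+01,  2.05879359e+01,  6.39695689e-01, -1.72115643e-02,
       -7.01367234e+01, -1.65039032e+01]), 'qd': array([ 0.05650223, -0.12723213,  0.06396621,  0.04566339,  0.12680227,
        0.04579611]), 'joint_torque': array([-1.75677334e-03, -5.84162879e+01,  2.93753546e+01,  7.01557383e+00,
        1.02070521e-02, -4.21512527e-05]), 'tcp_pos': array([0.20632169, 0.64227139, 0.24771629]), 'eef_rot': array([ 1.79913940e+02, -8.62442391e-03, -1.78095581e+01]), 'contact_force': array([-0.59242461, -0.20938568, -0.33084673]), 'moment': array([-0.03837295, -0.01605127, -0.01104935]), 'gripper_force': 0.0, 'gripper_width': 0.0876563740530933}
```

View pics/top0.png

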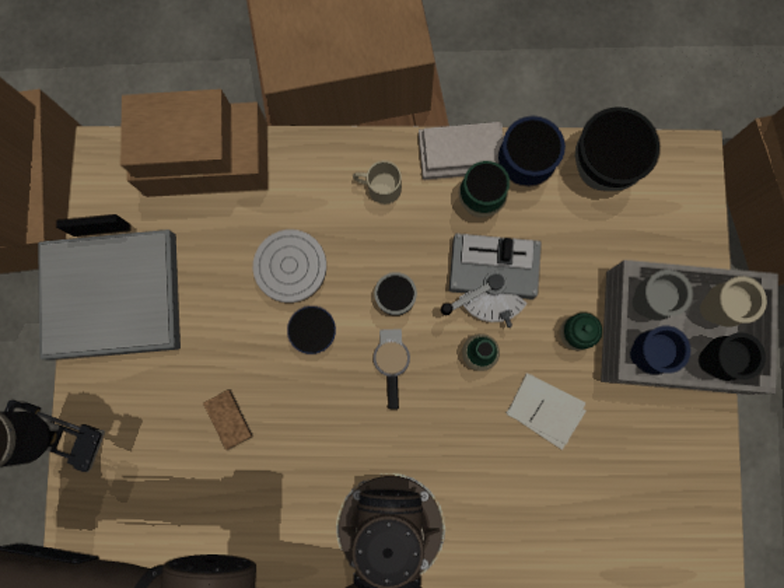

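View pics/scene0.png

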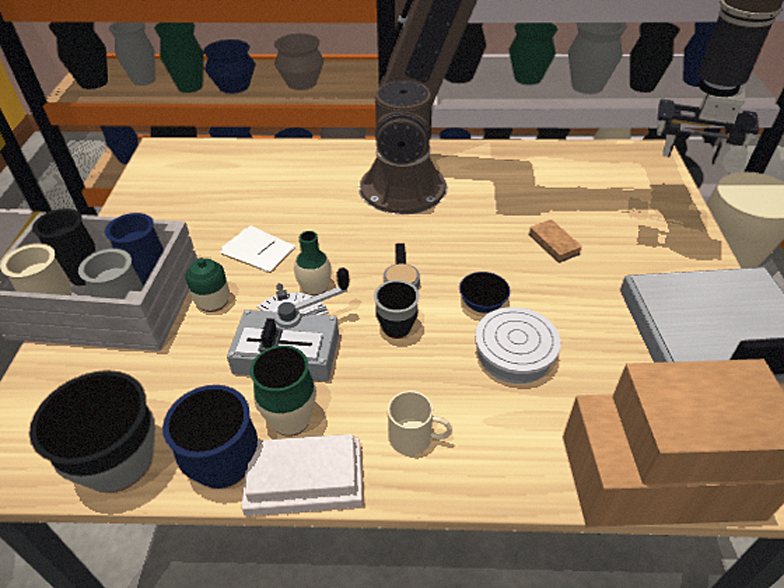

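Top view: the vase is at (484,350), knob (447,309), pivot (495,283), mark (507,320), grip (506,250) and turntable (290,265). I'll measure these from the depth.

```bash
python3 - <<'E'
from h import *
P={}
for n in("scene","top"):
    c=np.load(n+'.npz'); W=cloud(c); P[n]=W.reshape(-1,3)
    print(n)
    A=P[n]; 
    def sel(x0,x1,y0,y1,z0,z1):
        m=(A[:,0]>x0)&(A[:,0]<x1)&(A[:,1]>y0)&(A[:,1]<y1)&(A[:,2]>z0)&(A[:,2]<z1); return A[m]
    def circ(Q):
        (a,b),rad=cv2.minEnclosingCircle(Q[:,:2].astype(np.float32)); return np.round([a,b,rad,np.median(Q[:,2]),len(Q)],4)
    if n=="top":
        for nm,(u,v) in dict(vase=(484,350),knob=(447,309),piv=(495,283),mark=(507,320),grip=(506,250),tt=(290,265),bowl=(312,330),pot=(396,295),jar=(583,330),tall=(485,187),mug=(384,184)).items():
            print(nm,W[round(v/1.4),round(u/1.4)].round(3)); 
            P[nm]=W[round(v/1.4),round(u/1.4)]
    np.save(n+'_W.npy',W)
t=np.load('top_W.npy').reshape(-1,3);s=np.load('scene_W.npy').reshape(-1,3)
for nm,R,z0,z1 in [('vase',.06,.135,.17),('knob',.03,.12,.15),('piv',.03,.086,.12),('grip',.045,.1,.12),('tt',.12,.045,.065),('jar',.07,.02,.2),('pot',.08,.08,.12)]:
    for k,A in(('top',t),('scene',s)):
        p=P[nm]; m=(np.hypot(*(A[:,:2]-p[:2]).T)<R)&(A[:,2]>z0)&(A[:,2]<z1); Q=A[m]
        if len(Q)>2:
            b=cv2.minAreaRect(Q[:,:2].astype(np.float32)); print(nm,k,circ(Q),'mean',Q.mean(0).round(4),'rect',np.round(b[0],4),np.round(b[1],3),round(b[2],1))
# console body top
for k,A in(('top',t),('scene',s)):
    p=P['piv']; m=(np.abs(A[:,0]-p[0]-.04)<.13)&(np.abs(A[:,1]-p[1])<.15)&(A[:,2]>.05)&(A[:,2]<.075)&(A[:,0]>p[0]-.02);Q=A[m]
    h=np.histogram(Q[:,2],20);print(h[0],h[1][[0,-1]])
    b=cv2.minAreaRect(Q[:,:2].astype(np.float32));print(b)
for n,u0,v0,u1,v1 in(("top",300,160,400,270),("scene",155,155,265,275)):
    f=np.load(n+'.npz')['frame'][v0:v1,u0:u1]; cv2.imwrite(f'pics/{n}_crop.png',cv2.resize(f,None,fx=5,fy=5,interpolation=cv2.INTER_CUBIC))
E
```

```text
scene
top
vase [ 0.395 -0.197  0.146]
knob [ 0.482 -0.117  0.14 ]
piv [ 0.548 -0.228  0.095]
mark [ 0.469 -0.257  0.058]
grip [ 0.617 -0.248  0.117]
tt [0.591 0.236 0.061]
bowl [0.442 0.182 0.048]
pot [ 0.516 -0.008  0.106]
jar [ 0.443 -0.414  0.113]
tall [ 0.747 -0.198  0.16 ]
mug [0.804 0.027 0.001]
vase top [ 3.987e-01 -1.972e-01  2.030e-02  1.502e-01  1.470e+02] mean [ 0.3982 -0.1968  0.1505] rect [ 0.3985 -0.1966] [0.038 0.038] 27.2
vase scene [ 3.959e-01 -1.999e-01  2.300e-02  1.490e-01  1.400e+02] mean [ 0.4006 -0.1976  0.1476] rect [ 0.396  -0.1982] [0.039 0.045] 72.8
knob top [ 4.872e-01 -1.173e-01  1.310e-02  1.328e-01  5.900e+01] mean [ 0.4869 -0.1167  0.1325] rect [ 0.4873 -0.1178] [0.021 0.025] 0.3
knob scene [ 4.889e-01 -1.197e-01  1.300e-02  1.313e-01  6.400e+01] mean [ 0.4903 -0.1188  0.1307] rect [ 0.4879 -0.1187] [0.022 0.023] 30.1
piv top [ 5.505e-01 -2.210e-01  2.560e-02  9.250e-02  1.180e+02] mean [ 0.5521 -0.2254  0.0923] rect [ 0.5533 -0.2218] [0.035 0.046] 10.5
piv scene [ 5.478e-01 -2.237e-01  2.580e-02  9.090e-02  1.210e+02] mean [ 0.551  -0.2272  0.0907] re
[... 855 characters left out ...]
 top [ 5.252e-01 -5.000e-03  4.710e-02  1.010e-01  7.090e+02] mean [ 0.5246 -0.0053  0.1011] rect [ 0.5246 -0.005 ] [0.091 0.09 ] 46.0
pot scene [ 5.206e-01 -7.000e-03  4.850e-02  9.990e-02  6.940e+02] mean [ 0.5269 -0.0075  0.0986] rect [ 0.5206 -0.0075] [0.093 0.093] 52.8
[ 21  51  57  91 124 172 166 158 121 132  99  82  94  95 106  99 117 124
  83  79] [0.05025326 0.07497272]
((0.6147133111953735, -0.23432192206382751), (0.2012370526790619, 0.18318425118923187), 85.54750061035156)
[ 21  20  28  61 101 220 232 193 114  45  18  20  24  63 112 204 202 118
  44  18] [0.05013517 0.07495688]
((0.59415203332901, -0.23379021883010864), (0.20043577253818512, 0.1388198584318161), 86.37275695800781)
```

View pics/top_crop.png

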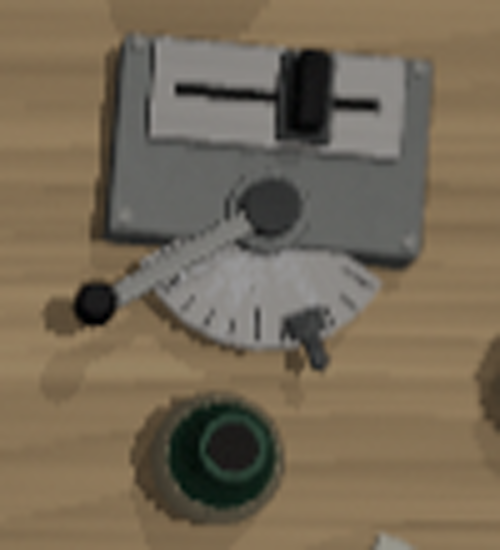

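Crop: the pivot is at (272,205), mark tip (320,365), grip (315,90) and vase neck (233,447).

```bash
cat >> h.py <<'E'
def ray(c,u,v,z):
    K=np.asarray(c["camera_matrix"]);E=np.asarray(c["extrinsics"])
    p=cv2.undistortPoints(np.array([[[u,v]]],float),K,np.array([float(c["k1"]),0,0,0,0.])).ravel()
    d=np.array([p[0],-p[1],-1])@E[:3,:3]; o=-E[:3,3]@E[:3,:3]
    return o+d*(z-o[2])/d[2]
E
python3 - <<'E'
from h import *
c=np.load('top.npz'); f=lambda X,Y:(300+(X-2)/5,160+(Y-2)/5)
pv=ray(c,*f(272,205),.092);tip=ray(c,*f(320,365),.062);kn=ray(c,*f(95,304),.135);g=ray(c,*f(315,75),.113)
print('top pix',pv,tip,kn)
from scipy.optimize import least_squares
for n in('top','scene'):
    A=np.load(n+'_W.npy').reshape(-1,3); A=A[~np.isnan(A[:,0])]
    d=A[:,:2]-[.591,.236]; Q=A[(np.hypot(*d.T)<.1)&(A[:,2]>.045)&(A[:,2]<.066)&(A[:,0]>.5)]
    # edge fit: hull points away from bowl
    h=cv2.convexHull(Q[:,:2].astype(np.float32)).reshape(-1,2); h=h[h[:,0]>.53]
    s=least_squares(lambda p:np.hypot(h[:,0]-p[0],h[:,1]-p[1])-.085,[.59,.236],loss='soft_l1',f_scale=.002).x; print('tt',n,s)
    rr=A[:,:2]-pv[:2]; R=np.hypot(*rr.T); th=np.arctan2(rr[:,1],rr[:,0])
    for lo,hi in((.07,.088),(.088,.11)):
        m=(R>lo)&(R<hi)&(A[:,2]>(.056 if lo<.08 else .045))&(A[:,2]<.072)&(th<-1.2)&(th>-2.6)
        print('mark',n,lo,m.sum(),A[m].mean(0),np.degrees(np.median(th[m])))
    m=(R<.017)&(A[:,2]>.086)&(A[:,2]<.1); print('hub',n,A[m].mean(0))
    m=(R>.04)&(R<.11)&(A[:,2]>.078)&(A[:,2]<.098)&(A[:,0]<.56); print('arm ang',n,m.sum(),np.degrees(np.median(np.arctan2(*(A[m,:2]-pv[:2]).T[::-1]))))
print('knob ang',np.degrees(np.arctan2(kn[1]-pv[1],kn[0]-pv[0])),np.hypot(*(kn-pv)[:2]),'tip ang',np.degrees(np.arctan2(tip[1]-pv[1],tip[0]-pv[0])),np.hypot(*(tip-pv)[:2]))
E
```

```text
top pix [ 0.55326996 -0.228631    0.092     ] [ 0.45689635 -0.26176914  0.062     ] [ 0.48411554 -0.11629398  0.135     ]
tt top [0.5926558  0.23998924]
mark top 0.07 86 [ 0.54996287 -0.30427786  0.06038717] -90.71843662573635
mark top 0.088 96 [ 0.55997985 -0.322291    0.05881641] -84.58413467872323
hub top [ 0.55354339 -0.22866844  0.09259245]
arm ang top 103 120.20881546616609
tt scene [0.59086238 0.23694343]
mark scene 0.07 66 [ 0.55148035 -0.30611334  0.05858656] -91.61699838307327
mark scene 0.088 83 [ 0.5569195  -0.32244833  0.05769547] -86.26482585489578
hub scene [ 0.55328171 -0.22872255  0.09120381]
arm ang scene 121 120.25571049763658
knob ang 121.61636170119003 0.13191641010505717 tip ang -161.02442674813818 0.10191177211000849
```

View pics/scene_crop.png

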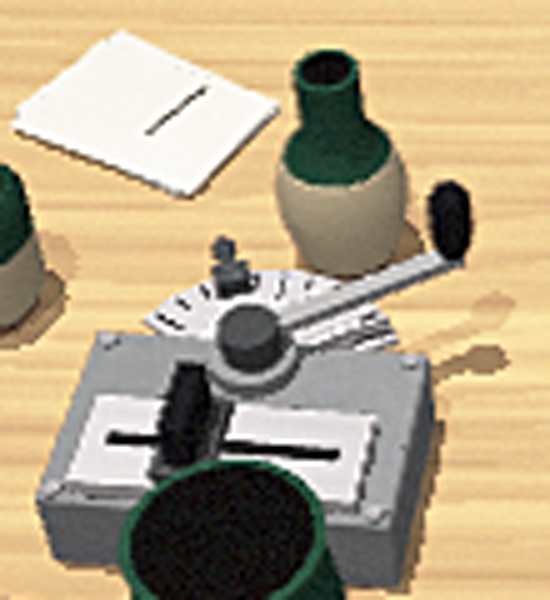

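```bash
python3 -m pendant '[[[0.9,0,0,0,0,-0.556,1],[0.9,0,0,0,0,-0.556,1],[0.9,0,0,0,0,-0.556,1],[0.9,0,0,0,0,-0.556,1],[0.9,0,0,0,0,-0.556,1],[0.9,0,0,0,0,-0.556,1],[0.9,0,0,0,0,-0.556,1],[0.9,0,0,0,0,-0.556,1]]]'
python3 -m pendant '[[[0.3,1,0,0,0,0,1],[0.3,1,0,0,0,0,1],[0.3,1,0,0,0,0,1],[0.3,1,0,0,0,0,1],[0.3,1,0,0,0,0,1],[0.3,1,0,0,0,0,1],[0.3,1,0,0,0,0,1],[0.3,1,0,0,0,0,1]]]'
```

```text
time_s: 0.9
tcp_pos: [0.3483, 0.6173, 0.248]
eef_rot: [179.9, 0.0, 0.1]
contact_force: [0.3, 0.5, 0.5]
gripper_width: 0.0876
gripper_force: 0.0
time_s: 1.7
tcp_pos: [0.396, 0.4561, 0.2486]
eef_rot: [-180.0, -0.0, -0.0]
contact_force: [-0.0, 0.6, -0.8]
gripper_width: 0.0875
gripper_force: 0.0
```

```bash
python3 -m pendant '[[[0.2,1,0,0,0,0,1],[0.2,1,0,0,0,0,1],[0.2,1,0,0,0,0,1],[0.2,1,0,0,0,0,1],[0.2,1,0,0,0,0,1],[0.2,1,0,0,0,0,1],[0.2,1,0,0,0,0,1],[0.2,1,0,0,0,0,1]]]'
python3 -m pendant '[[[0,1,0,0,0,0,1],[0,1,0,0,0,0,1],[0,1,0,0,0,0,1],[0,1,0,0,0,0,1],[0,1,0,0,0,0,1],[0,1,0,0,0,0,1],[0,1,0,0,0,0,1],[0,1,0,0,0,0,1]]]'
python3 -m pendant '[[[0,1,0,0,0,0,1],[0,1,0,0,0,0,1],[0,1,0,0,0,0,1],[0,1,0,0,0,0,1],[0,1,0,0,0,0,1],[0,1,0,0,0,0,1],[0,1,0,0,0,0,1],[0,1,0,0,0,0,1]]]'
python3 -m pendant '[[[-0.2,1,0,0,0,0,1],[-0.2,1,0,0,0,0,1],[-0.2,1,0,0,0,0,1],[-0.2,1,0,0,0,0,1],[-0.2,1,0,0,0,0,1],[-0.2,1,0,0,0,0,1],[-0.2,1,0,0,0,0,1],[-0.2,0.6,0,0,0,0,1]]]'
```

```text
time_s: 2.5
tcp_pos: [0.4279, 0.296, 0.2486]
eef_rot: [-180.0, -0.0, -0.0]
contact_force: [0.1, 0.2, -0.4]
gripper_width: 0.0877
gripper_force: 0.0
time_s: 3.3
tcp_pos: [0.4274, 0.1361, 0.2486]
eef_rot: [-180.0, -0.0, -0.0]
contact_force: [0.2, 0.6, 0.8]
gripper_width: 0.0876
gripper_force: 0.0
time_s: 4.1
tcp_pos: [0.4271, -0.0238, 0.2487]
eef_rot: [-180.0, -0.0, -0.0]
contact_force: [-0.0, 0.7, 0.3]
gripper_width: 0.0875
gripper_force: 0.0
time_s: 4.9
tcp_pos: [0.3946, -0.176, 0.2486]
eef_rot: [180.0, -0.0, -0.1]
contact_force: [0.1, -0.1, -0.2]
gripper_width: 0.0875
gripper_force: 0.0
```

```bash
python3 -m pendant '[[[0.1,0.54,0,0,0,0,1],[0.07,0.53,0,0,0,0,1],[0,0,0.4,0,0,0,1],[0,0,0.5,0,0,0,1],[0,0,0.5,0,0,0,1],[0,0,0.5,0,0,0,1],[0,0,0.5,0,0,0,1],[0,0,0.5,0,0,0,1]]]'
python3 -m pendant '[[[0,0,0.5,0,0,0,1],[0,0,0.5,0,0,0,1],[0,0,0.5,0,0,0,1],[0,0,0.5,0,0,0,1],[0,0,0.5,0,0,0,1],[0,0,0.3,0,0,0,1],[0,0,0.2,0,0,0,1],[0,0,0,0,0,0,1]]]'
```

```text
time_s: 5.7
tcp_pos: [0.3988, -0.1955, 0.1896]
eef_rot: [-180.0, 0.0, 0.0]
contact_force: [0.8, 0.4, -0.6]
gripper_width: 0.0875
gripper_force: 0.0
time_s: 6.5
tcp_pos: [0.3987, -0.1957, 0.1301]
eef_rot: [-180.0, 0.0, -0.0]
contact_force: [-0.5, 0.4, -0.3]
gripper_width: 0.0878
gripper_force: 0.0
```

```bash
python3 -m pendant '[[[0,0.08,0,0,0,0,0.2],[0,0,0,0,0,0,-0.2],[0,0,0,0,0,0,-1],[0,0,0,0,0,0,-1],[0,0,0,0,0,0,-1],[0,0,0,0,0,0,-1],[0,0,0,0,0,0,-1],[0,0,0,0,0,0,-1]]]' 25
python3 -m pendant '[[[0,0,-0.2,0,0,0,-1],[0,0,-0.3,0,0,0,-1],[0,0,-0.5,0,0,0,-1],[0,0,-0.6,0,0,0,-1],[0,0,-0.8,0,0,0,-1],[0,0,-1,0,0,0,-1],[0,0,-1,0,0,0,-1],[0,0,-1,0,0,0,-1]]]'
```

```text
time_s: 7.3
tcp_pos: [0.3989, -0.1974, 0.1306]
eef_rot: [180.0, -0.0, -0.0]
contact_force: [-0.1, -0.3, 0.2]
gripper_width: 0.0396
gripper_force: 25.0
time_s: 8.1
tcp_pos: [0.3986, -0.1973, 0.24]
eef_rot: [-180.0, -0.0, -0.0]
contact_force: [0.2, -0.4, -4.5]
gripper_width: 0.0399
gripper_force: 25.0
```

```bash
python3 -m pendant '[[[0,0,-1,0,0,0,-1],[0,0,-1,0,0,0,-1],[0,-0.3,-0.4,0,0,0,-1],[0.1,-0.5,0,0,0,0,-1],[0.2,-0.7,0,0,0,0,-1],[0.3,-0.8,0,0,0,0,-1],[0.3,-0.8,0,0,0,0,-1],[0.3,-0.8,0,0,0,0,-1]]]'
python3 -m pendant '[[[0.4,-0.8,0,0,0,0,-1],[0.4,-0.8,0,0,0,0,-1],[0.4,-0.8,0,0,0,0,-1],[0.4,-0.8,0,0,0,0,-1],[0.4,-0.8,0,0,0,0,-1],[0.4,-0.8,0,0,0,0,-1],[0.4,-0.8,0,0,0,0,-1],[0.4,-0.8,0,0,0,0,-1]]]'
python3 -m pendant '[[[0.4,-0.8,0,0,0,0,-1],[0.4,-0.8,0,0,0,0,-1],[0.4,-0.8,0,0,0,0,-1],[0.4,-0.8,0,0,0,0,-1],[0.4,-0.8,0,0,0,0,-1],[0.4,-0.8,0,0,0,0,-1],[0.4,-0.8,0,0,0,0,-1],[0.4,-0.8,0,0,0,0,-1]]]'
python3 -m pendant '[[[0.4,-0.8,0,0,0,0,-1],[0.4,-0.8,0,0,0,0,-1],[0.4,-0.8,0,0,0,0,-1],[0.3,-0.8,0,0,0,0,-1],[0.2,-0.5,0,0,0,0,-1],[0.1,-0.3,0,0,0,0,-1],[0,0,0,0,0,0,-1],[0,0,0,0,0,0,-1]]]'
```

```text
time_s: 8.9
tcp_pos: [0.4223, -0.1179, 0.2853]
eef_rot: [-180.0, 0.1, -0.0]
contact_force: [0.0, 0.7, -3.1]
gripper_width: 0.0397
gripper_force: 25.0
time_s: 9.7
tcp_pos: [0.4872, 0.01, 0.2861]
eef_rot: [180.0, 0.0, -0.0]
contact_force: [-0.2, 0.4, -3.5]
gripper_width: 0.04
gripper_force: 25.0
time_s: 10.5
tcp_pos: [0.5516, 0.138, 0.2865]
eef_rot: [180.0, 0.0, -0.0]
contact_force: [0.1, -1.1, -4.1]
gripper_width: 0.0397
gripper_force: 25.0
time_s: 11.3
tcp_pos: [0.5867, 0.2163, 0.2866]
eef_rot: [180.0, 0.0, -0.0]
contact_force: [-0.4, -0.5, -4.3]
gripper_width: 0.0395
gripper_force: 25.0
```

```bash
python3 -m pendant '[[[0.14,-0.5,0,0,0,0,-1],[0.13,-0.5,0,0,0,0,-1],[0,-0.1,0,0,0,0,-1],[0,0,0.5,0,0,0,-1],[0,0,0.8,0,0,0,-1],[0,0,0.8,0,0,0,-1],[0,0,0.8,0,0,0,-1],[0,0,0.6,0,0,0,-1]]]'
python3 -m pendant '[[[0,0,0.5,0,0,0,-1],[0,0,0.4,0,0,0,-1],[0,0,0.2,0,0,0,-1],[0,0,0.2,0,0,0,-1],[0,0,0.1,0,0,0,-1],[0,0,0,0,0,0,-1],[0,0,0,0,0,0,-1],[0,0,0,0,0,0,-1]]]'
python3 - <<'E'
from h import *
for n in("scene","top"):
    c=cap(n);A=cloud(c).reshape(-1,3)
    m=(np.hypot(A[:,0]-.592,A[:,1]-.2385)<.05)&(A[:,2]>.09)&(A[:,2]<.14);print(n,m.sum(),A[m].mean(0))
s=cv2.imread
a=np.load('scene.npz')['frame'][150:290,300:440]; b=np.load('top.npz')['frame'][140:280,140:280]
cv2.imwrite('pics/place.png',cv2.resize(np.hstack([a,b]),None,fx=2.8,fy=2.8,interpolation=cv2.INTER_CUBIC))
E
```

```text
time_s: 12.1
tcp_pos: [0.5917, 0.2381, 0.2147]
eef_rot: [180.0, 0.1, -0.0]
contact_force: [-0.2, 0.2, -3.6]
gripper_width: 0.0399
gripper_force: 25.0
time_s: 12.9
tcp_pos: [0.5925, 0.2387, 0.189]
eef_rot: [-180.0, -0.0, -0.0]
contact_force: [0.4, -0.5, -4.0]
gripper_width: 0.0392
gripper_force: 25.0
scene 425 [0.61786187 0.22954015 0.11857518]
top 120 [0.56365047 0.23056534 0.1242449 ]
```

View pics/place.png

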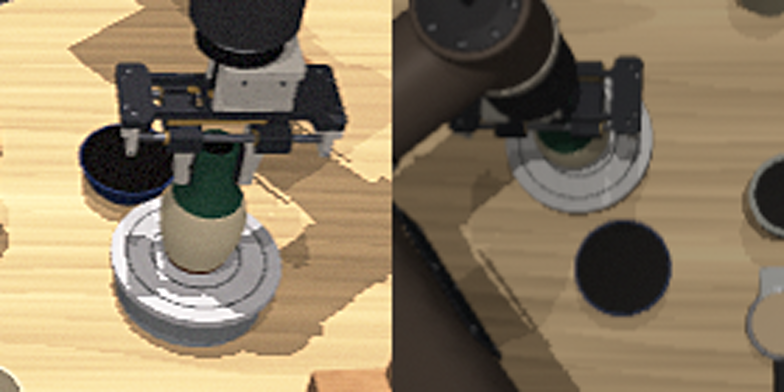

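The vase is upright above the disc centre: base about (203,265), disc centre about (197,262). Next I lower it gently.

```bash
python3 -m pendant '[[[0,0,0.05,0,0,0,-1],[0,0,0.05,0,0,0,-1],[0,0,0.03,0,0,0,-1],[0,0,0.02,0,0,0,-1],[0,0,0,0,0,0,-1],[0,0,0,0,0,0,-1],[0,0,0,0,0,0,-1],[0,0,0,0,0,0,-1]]]' 25
```

```text
time_s: 13.8
tcp_pos: [0.5924, 0.2386, 0.1857]
eef_rot: [-180.0, -0.0, -0.0]
contact_force: [-0.4, -0.9, -0.5]
gripper_width: 0.0396
gripper_force: 25.0
```

```bash
python3 -m pendant '[[[0,0,0.01,0,0,0,-0.1],[0,0,0,0,0,0,0],[0,0,0,0,0,0,0.3],[0,0,0,0,0,0,0.6],[0,0,0,0,0,0,0.9],[0,0,0,0,0,0,0.9],[0,0,-0.3,0,0,0,0.9],[0,0,-0.5,0,0,0,0.9]]]' 25
python3 -m pendant '[[[0,0,-0.6,0,0,0,0.9],[0,0,-0.8,0,0,0,0.9],[0,0,-0.8,0,0,0,0.9],[0,0,-0.8,0,0,0,0.9],[0,0,-0.5,0,0,0,0.9],[0,0.5,0,0,0,0,0.9],[0,1,0,0,0,0,0.9],[0,1,0,0,0,0,0.9]]]'
python3 -m pendant '[[[0,1,0,0,0,0,0],[0,1,0,0,0,0,0],[0,1,0,0,0,0,0],[0,1,0,0,0,0,0],[0,1,0,0,0,0,0],[0,1,0,0,0,0,0],[0,1,0,0,0,0,0],[0,1,0,0,0,0,0]]]'
python3 - <<'E'
from h import *
c=cap("top");W=cloud(c);A=W.reshape(-1,3);A=A[~np.isnan(A[:,0])]
m=(np.hypot(A[:,0]-.592,A[:,1]-.2385)<.06)&(A[:,2]>.19)&(A[:,2]<.215);print('neck',m.sum(),A[m].mean(0),cv2.minEnclosingCircle(A[m][:,:2].astype(np.float32)))
f=c['frame']; cv2.imwrite('pics/mark.png',cv2.resize(np.hstack([f[185:255,325:395],f[150:220,170:240]]),None,fx=5.7,fy=5.7,interpolation=cv2.INTER_CUBIC))
c=cap("scene");A=cloud(c).reshape(-1,3)
m=(np.hypot(A[:,0]-.592,A[:,1]-.2385)<.06)&(A[:,2]>.19)&(A[:,2]<.215);print('neck',m.sum(),A[m].mean(0),cv2.minEnclosingCircle(A[m][:,:2].astype(np.float32)))
f=c['frame']; cv2.imwrite('pics/mark2.png',cv2.resize(np.hstack([f[195:255,170:250],f[150:210,330:410]]),None,fx=5,fy=5,interpolation=cv2.INTER_CUBIC))
E
```

```text
time_s: 14.6
tcp_pos: [0.5921, 0.2384, 0.2014]
eef_rot: [180.0, 0.1, -0.0]
contact_force: [0.4, 0.1, -0.4]
gripper_width: 0.0819
gripper_force: 0.0
time_s: 15.4
tcp_pos: [0.5918, 0.1868, 0.2705]
eef_rot: [180.0, 0.1, 0.0]
contact_force: [-0.1, -0.2, -0.0]
gripper_width: 0.0831
gripper_force: 0.0
time_s: 16.2
tcp_pos: [0.5921, 0.0266, 0.2713]
eef_rot: [180.0, 0.0, -0.0]
contact_force: [0.3, -0.9, 1.0]
gripper_width: 0.0437
gripper_force: 0.0
neck 0 [nan nan nan] ((0.0, 0.0), 0.0)
neck 194 [0.59385886 0.23538738 0.20256989] ((0.5886576175689697, 0.23613053560256958), 0.022167028859257698)<stdin>:3: RuntimeWarning: Mean of empty slice.
  ret = um.true_divide(
```

View pics/mark.png

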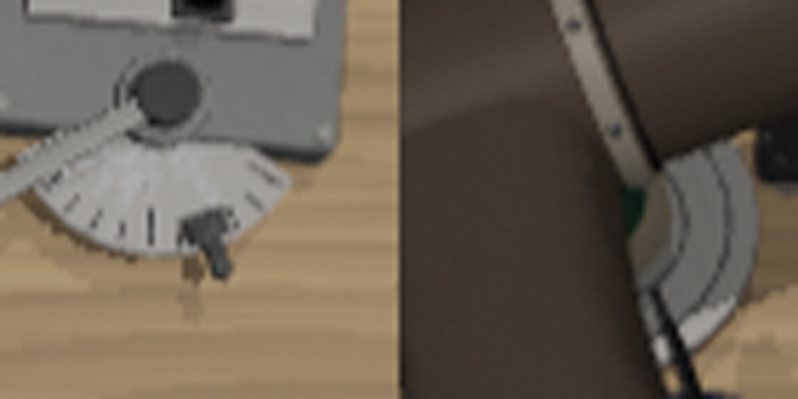

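View pics/mark2.png

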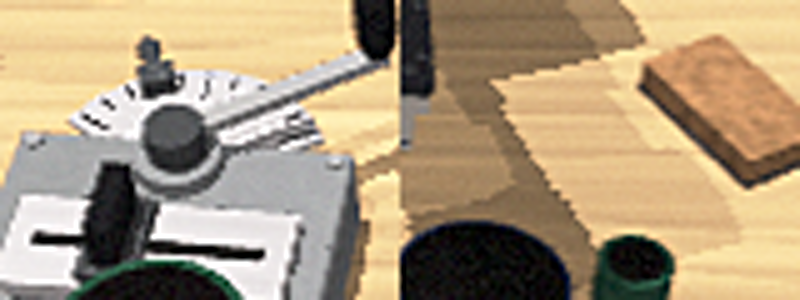

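Mark crop (top): hub (167,93), tip (224,277), tail bar centre about (208,226). Scene crop: hub (175,125), tip (150,40), tail (157,80). Vase neck stands at about the disc centre.

```bash
python3 -m pendant '[[[0.2,1,0,0,0,0,0],[0.2,1,0,0,0,0,0],[0.2,1,0,0,0,0,0],[0.2,1,0,0,0,0,0],[0.2,1,0,0,0,0,0],[0.2,1,0,0,0,0,0],[0.2,1,0,0,0,0,0],[0.2,1,0,0,0,0,0]]]'
python3 -m pendant '[[[0,1,0,0,0,0,0],[0,1,0,0,0,0,0],[0,1,0,0,0,0,0],[0,1,0,0,0,0,0],[0,1,0,0,0,0,0],[0,0.8,0,0,0,0,0],[0,0,0,0,0,0.95,0],[0,0,0,0,0,0,0]]]'
python3 - <<'E'
from h import *
ct=np.load('top.npz');cs=np.load('scene.npz')
for n,c,s,o,pts in(('top',ct,5.7,(325,185),[(167,93),(224,277),(208,226)]),('scene',cs,5,(170,195),[(175,125),(150,40),(157,80)])):
    q=[ray(c,o[0]+(x-s/2)/s,o[1]+(y-s/2)/s,z) for (x,y),z in zip(pts,(.092,.063,.063))]
    print(n,np.round(q,4))
    for a,b in((0,1),(0,2),(2,1)): d=q[b]-q[a];print(np.degrees(np.arctan2(d[1],d[0]))%360,np.hypot(*d[:2]))
    # depth based mark pts beyond quadrant rim
    A=cloud(c).reshape(-1,3);A=A[~np.isnan(A[:,0])];d=A[:,:2]-[.5534,-.2287];R=np.hypot(*d.T);th=np.degrees(np.arctan2(d[:,1],d[:,0]))%360
    m=(R>.09)&(R<.12)&(A[:,2]>.04)&(A[:,2]<.075)&(th>150)&(th<250);print('depth tip',m.sum(),A[m].mean(0),th[m].mean(),th[m].min(),th[m].max())
    m=(R>.066)&(R<.084)&(A[:,2]>.058)&(A[:,2]<.075)&(th>150)&(th<250);print('depth tail',m.sum(),th[m].mean(),A[m].mean(0))
E
```

```text
time_s: 17.1
tcp_pos: [0.6242, -0.1325, 0.2713]
eef_rot: [-180.0, 0.0, -0.0]
contact_force: [0.4, 0.7, 0.7]
gripper_width: 0.0441
gripper_force: 0.0
time_s: 17.9
tcp_pos: [0.624, -0.2482, 0.2711]
eef_rot: [-180.0, 0.0, -3.9]
contact_force: [-0.2, 0.7, 0.1]
gripper_width: 0.0437
gripper_force: 0.0
top [[ 0.5526 -0.228   0.092 ]
 [ 0.4552 -0.2622  0.063 ]
 [ 0.4834 -0.2537  0.063 ]]
199.37419656706192 0.103199976112043
200.36908718145622 0.07378109894810328
196.88170160805683 0.02945786915437969
depth tip 17 [ 0.46153747 -0.26044288  0.06224799] 199.07265241256493 196.2601332486376 202.0902796970815
depth tail 42 198.43532933262063 [ 0.48372476 -0.25198272  0.0635488 ]
scene [[ 0.551  -0.2291  0.092 ]
 [ 0.4521 -0.2627  0.063 ]
 [ 0.4864 -0.2532  0.063 ]]
198.79907341034436 0.10442344998169648
200.49490772905716 0.06894476660442492
195.51050359993943 0.03556744981006624
depth tip 21 [ 0.46229737 -0.26326758  0.06271841] 200.85547720224324 196.35308523234977 219.0270749599568
depth tail 33 200.40793444403252 [ 0.48474904 -0.25418215  0.06334667]
```

```bash
python3 -m pendant '[[[0,0.2,0.5,0,0,0,0],[0,0,1,0,0,0,0],[0,0,1,0,0,0,0],[0,0,1,0,0,0,0],[0,0,0.8,0,0,0,0],[0,0,0.5,0,0,0,0],[0,0,0.5,0,0,0,0],[0,0,0.5,0,0,0,0]]]'
python3 -m pendant '[[[0,0,0.5,0,0,0,0],[0,0,0.5,0,0,0,0],[0,0,0.5,0,0,0,0],[0,0,0.4,0,0,0,0],[0,0,0.4,0,0,0,0],[0,0,0,0,0,0,0],[0,0,0,0,0,0,-0.4],[0,0,0,0,0,0,-1]]]' 10
python3 -m pendant '[[[0,0,0,0,0,0,-1],[0,0,0,0,0,0,-1],[0,0,0,0,0,0,-1],[0,-0.1,0,0,0,0,-1],[0,-0.2,0,0,0,0,-1],[0,-0.3,0,0,0,0,-1],[0,-0.3,0,0,0,0,-1],[0,-0.3,0,0,0,0,-1]]]'
```

```text
time_s: 18.7
tcp_pos: [0.6242, -0.2513, 0.155]
eef_rot: [180.0, -0.0, -3.8]
contact_force: [0.4, -0.5, 0.2]
gripper_width: 0.0437
gripper_force: 0.0
time_s: 19.5
tcp_pos: [0.6244, -0.2515, 0.1099]
eef_rot: [180.0, -0.1, -3.8]
contact_force: [0.3, -0.6, -0.1]
gripper_width: 0.0333
gripper_force: 0.0
time_s: 20.3
tcp_pos: [0.6262, -0.2269, 0.1098]
eef_rot: [180.0, -0.1, -3.8]
contact_force: [2.0, -2.8, 3.0]
gripper_width: 0.0181
gripper_force: 10.0
```

```bash
python3 -m pendant '[[[0,-0.2,0,0,0,0,-1],[0,-0.2,0,0,0,0,-1],[0,-0.2,0,0,0,0,-1],[0,-0.2,0,0,0,0,-1],[0,-0.2,0,0,0,0,-1],[0,-0.2,0,0,0,0,-1],[0,-0.1,0,0,0,0,-1],[0,0,0,0,0,0,-1]]]'
python3 -m pendant '[[[0,-0.05,0,0,0,0,-1],[0,-0.05,0,0,0,0,-1],[0,-0.05,0,0,0,0,-1],[0,-0.05,0,0,0,0,-1],[0,-0.05,0,0,0,0,-1],[0,0,0,0,0,0,-1],[0,0,0,0,0,0,-1],[0,0,0,0,0,0,-1]]]'
```

```text
time_s: 21.1
tcp_pos: [0.6282, -0.201, 0.1098]
eef_rot: [-180.0, -0.1, -3.8]
contact_force: [4.6, -0.5, 5.7]
gripper_width: 0.0182
gripper_force: 10.0
time_s: 21.9
tcp_pos: [0.6286, -0.1964, 0.1098]
eef_rot: [-180.0, -0.1, -3.8]
contact_force: [5.4, -2.2, 6.3]
gripper_width: 0.0183
gripper_force: 10.0
```

```bash
python3 -m pendant '[[[0.02,-0.05,0,0,0,0,-1],[0,-0.05,0,0,0,0,-1],[0,-0.05,0,0,0,0,-1],[0,-0.05,0,0,0,0,-1],[0,0,0,0,0,0,-1],[0,0,0,0,0,0,-1],[0,0,0,0,0,0,-1],[0,0,0,0,0,0,-1]]]'
```

```text
time_s: 22.7
tcp_pos: [0.6286, -0.1953, 0.1098]
eef_rot: [179.8, -0.0, -3.8]
contact_force: [5.1, -16.4, 2.6]
gripper_width: 0.0179
gripper_force: 10.0
```

```bash
python3 -m pendant '[[[0,-0.05,0,0,0,0,-1],[0,-0.05,0,0,0,0,-1],[0,-0.05,0,0,0,0,-1],[0,-0.05,0,0,0,0,-1],[0,0,0,0,0,0,-1],[0,0,0,0,0,0,-1],[0,0,0,0,0,0,-1],[0,0,0,0,0,0,-1]]]'
```

```text
time_s: 23.5
tcp_pos: [0.6288, -0.1922, 0.1098]
eef_rot: [179.8, -0.0, -3.8]
contact_force: [5.5, -19.9, 2.1]
gripper_width: 0.0239
gripper_force: 10.0
```

End stop reached (20 N). Release, lift and go to the lever.

```bash
python3 -m pendant '[[[0,0,0,0,0,0,0],[0,0,0,0,0,0,0.2],[0,0,0,0,0,0,0.2],[0,0,0,0,0,0,0.2],[0,0,-0.5,0,0,0,0.2],[0,0,-0.8,0,0,0,0.2],[0,0,-1,0,0,0,0.2],[0,0,-1,0,0,0,0.2]]]'
python3 -m pendant '[[[0,0,-1,0,0,0,0.2],[0,0,-1,0,0,0,0.2],[0,0,-0.5,0,0,0,0.2],[-0.5,0,0,0,0,0,0.2],[-1,-0.4,0,0,0,0,0.2],[-1,-0.8,0,0,0,0,0.2],[-1,-0.8,0,0,0,0,0.2],[-1,-0.8,0,0,0,0,0.2]]]'
python3 - <<'E'
from h import *
c=cap("scene");A=cloud(c).reshape(-1,3)
m=(np.hypot(A[:,0]-.629,A[:,1]+.194)<.035)&(A[:,2]>.1)&(A[:,2]<.12);Q=A[m];print(Q.mean(0),cv2.minAreaRect(Q[:,:2].astype(np.float32)))
m=(np.hypot(A[:,0]-.488,A[:,1]+.118)<.03)&(A[:,2]>.12)&(A[:,2]<.15);Q=A[m];print('knob',Q.mean(0),len(Q))
print(r.get_state()['joints'])
E
```

```text
time_s: 24.3
tcp_pos: [0.6284, -0.1882, 0.1765]
eef_rot: [-180.0, 0.0, -3.8]
contact_force: [-0.4, -0.2, -0.6]
gripper_width: 0.0525
gripper_force: 0.0
time_s: 25.1
tcp_pos: [0.5402, -0.1261, 0.224]
eef_rot: [-180.0, 0.1, -3.8]
contact_force: [0.0, 2.2, 0.4]
gripper_width: 0.0523
gripper_force: 0.0
[ 0.63195075 -0.19547673  0.11016987] ((0.6289937496185303, -0.19658873975276947), (0.018564514815807343, 0.05034462362527847), 83.7833251953125)
knob [ 0.48973303 -0.11891543  0.13011749] 65
[  7.22703009  10.12174766 -16.86734689  -0.11881608 -63.15235975
  78.9829319 ]
```

```bash
python3 -m pendant '[[[-0.8,-0.3,0,0,0,0,0.2],[-0.9,0,0,0,0,0,0.2],[-0.9,0,0,0,0,0,0.2],[0,0,0,0,0,1,0.2],[0,0,0,0,0,1,0.2],[0,0,0,0,0,1,0.2],[0,0,0,0,0,1,0.2],[0,0,0,0,0,1,0.2]]]'
python3 -m pendant '[[[0,0,0,0,0,1,0.2],[0,0,0,0,0,1,0.2],[0,0,0,0,0,1,0.2],[0,0,0,0,0,1,0.2],[0,0,0,0,0,1,0.2],[0,0,0,0,0,1,0.2],[0,0,0,0,0,1,0.2],[0,0,0,0,0,1,0.2]]]'
python3 -m pendant '[[[0,0,0,0,0,0.95,0.2],[0,0,0.3,0,0,0,0.2],[0,0,0.5,0,0,0,0.2],[0,0,0.5,0,0,0,0.2],[0,0,0.5,0,0,0,0.2],[0,0,0,0,0,0,0.2],[0,0,0,0,0,0,0.2],[0,0,0,0,0,0,0.2]]]'
```

```text
time_s: 25.95
tcp_pos: [0.4897, -0.1172, 0.2243]
eef_rot: [180.0, 0.1, -24.0]
contact_force: [-0.6, 0.7, -0.6]
gripper_width: 0.0529
gripper_force: 0.0
time_s: 26.75
tcp_pos: [0.4898, -0.1173, 0.2243]
eef_rot: [179.9, 0.1, -56.0]
contact_force: [0.0, -0.3, -0.4]
gripper_width: 0.0522
gripper_force: 0.0
time_s: 27.55
tcp_pos: [0.4913, -0.1173, 0.1896]
eef_rot: [-180.0, -0.0, -59.6]
contact_force: [0.4, 0.1, 0.4]
gripper_width: 0.0523
gripper_force: 0.0
```

```bash
python3 -m pendant '[[[-0.14,0.155,0,0,0,0,0.2],[0,0,0.5,0,0,0,0.2],[0,0,0.6,0,0,0,0.2],[0,0,0.6,0,0,0,0.2],[0,0,0.5,0,0,0,0.2],[0,0,0.5,0,0,0,0.2],[0,0,0.5,0,0,0,0.2],[0,0,0.38,0,0,0,0.2]]]'
python3 -m pendant '[[[0,0,0,0,0,0,0.2],[0,0,0,0,0,0,0.2],[0,0,0,0,0,0,0],[0,0,0,0,0,0,-0.2],[0,0,0,0,0,0,-0.4],[0,0,0,0,0,0,-1],[0,0,0,0,0,0,-1],[0,0,0,0,0,0,-1]]]' 15
```

```text
time_s: 28.35
tcp_pos: [0.4867, -0.1164, 0.1166]
eef_rot: [180.0, 0.0, -59.6]
contact_force: [0.0, -0.0, 0.1]
gripper_width: 0.0526
gripper_force: 0.0
time_s: 29.15
tcp_pos: [0.4867, -0.1165, 0.1179]
eef_rot: [180.0, 0.0, -59.6]
contact_force: [-2.7, 1.2, 3.4]
gripper_width: 0.0255
gripper_force: 15.0
```

```bash
python3 -m pendant '[[[0.004,0.227,0,0,0,-0.5,-1],[0.016,0.453,0,0,0,-1,-1],[0.016,0.453,0,0,0,-1,-1],[0.016,0.453,0,0,0,-1,-1],[0.016,0.453,0,0,0,-1,-1],[0.016,0.453,0,0,0,-1,-1],[0.016,0.453,0,0,0,-1,-1],[0.004,0.227,0,0,0,-0.5,-1]]]'
```

```text
time_s: 29.95
tcp_pos: [0.4408, -0.1603, 0.1179]
eef_rot: [180.0, 0.1, -31.5]
contact_force: [-5.6, 4.5, 7.2]
gripper_width: 0.0255
gripper_force: 15.0
```

```bash
python3 -m pendant '[[[0.02,0.453,0,0,0,-1,-1],[0.02,0.453,0,0,0,-1,-1],[0.02,0.453,0,0,0,-1,-1],[0.02,0.453,0,0,0,-1,-1],[0.02,0.453,0,0,0,-1,-1],[0.02,0.453,0,0,0,-1,-1],[0.016,0.453,0,0,0,-1,-1],[0.004,0.227,0,0,0,-0.5,-1]]]'
python3 - <<'E'
from h import *
s=r.get_state();p=s['tcp_pos'];d=p[:2]-[.5532,-.2285];print(s['contact_force'],np.degrees(np.arctan2(d[1],d[0]))%360,np.hypot(*d))
E
```

```text
time_s: 30.75
tcp_pos: [0.4209, -0.2254, 0.1178]
eef_rot: [-180.0, 0.2, -1.5]
contact_force: [-9.5, 3.1, 10.8]
gripper_width: 0.0254
gripper_force: 15.0
[-9.52939449  3.10551663 10.81759196] 178.65217260064037 0.13231877391063143
```

```bash
python3 -m pendant '[[[0.01,0.453,0,0,0,-1,-1],[0.01,0.453,0,0,0,-1,-1],[0.01,0.453,0,0,0,-1,-1],[0.004,0.227,0,0,0,-0.5,-1],[0.003,0.17,0,0,0,-0.375,-1],[0,0,0,0,0,0,-1],[0,0,0,0,0,0,0],[0,0,0,0,0,0,0.2]]]'
python3 -m pendant '[[[0,0,0,0,0,0,0.2],[0,0,0,0,0,0,0.2],[0,0,-0.5,0,0,0,0.2],[0,0,-0.8,0,0,0,0.2],[0,0,-1,0,0,0,0.2],[0,0,-1,0,0,0,0.2],[-0.5,-0.5,-0.5,0,0,0,0.2],[-0.5,-1,0,0,0,0,0.2]]]'
python3 -m pendant '[[[0,-1,0,0,0,0,0.2],[0,-1,0,0,0,0,0.2],[0,-1,0,0,0,0,0.2],[0,-1,0,0,0,0,0.2],[0,-1,0,0,0,0,0.2],[0,-1,0,0,0,0,0.2],[0,-1,0,0,0,0,0.2],[0,-1,0,0,0,0,0.2]]]'
python3 - <<'E'
from h import *
s=r.get_state();print(s['tcp_pos'])
ct=cap('top');cs=cap('scene')
for n,c in(('top',ct),('scene',cs)):
    A=cloud(c).reshape(-1,3);A=A[~np.isnan(A[:,0])];d=A[:,:2]-[.5532,-.2285];R=np.hypot(*d.T);th=np.degrees(np.arctan2(d[:,1],d[:,0]))%360
    w=(th>150)&(th<240)
    for nm,m in(('arm',w&(R>.03)&(R<.11)&(A[:,2]>.076)&(A[:,2]<.096)),('knob',w&(R>.11)&(R<.15)&(A[:,2]>.12)&(A[:,2]<.15)),('mark',w&(R>.066)&(R<.11)&(A[:,2]>.057)&(A[:,2]<.069))):
        print(n,nm,m.sum(),A[m].mean(0).round(4),th[m].mean().round(2))
a=cs['frame'][190:260,165:245];b=ct['frame'][185:255,325:405]
cv2.imwrite('pics/lever.png',cv2.resize(np.hstack([a,b]),None,fx=5,fy=5,interpolation=cv2.INTER_CUBIC))
E
```

```text
time_s: 31.55
tcp_pos: [0.4271, -0.2599, 0.1178]
eef_rot: [180.0, -0.1, 13.9]
contact_force: [-0.1, -0.1, -0.0]
gripper_width: 0.036
gripper_force: 0.0
time_s: 32.35
tcp_pos: [0.4012, -0.236, 0.1959]
eef_rot: [179.9, -0.2, 13.9]
contact_force: [0.4, 0.2, -0.8]
gripper_width: 0.0527
gripper_force: 0.0
time_s: 33.15
tcp_pos: [0.3616, -0.0794, 0.1946]
eef_rot: [-180.0, -0.1, 13.9]
contact_force: [-0.3, 0.2, -0.1]
gripper_width: 0.053
gripper_force: 0.0
[ 0.36162649 -0.07939514  0.19455595]
top arm 124 [ 0.4854 -0.2458  0.088 ] 194.37
top knob 58 [ 0.4274 -0.2596  0.1328] 193.91
top mark 32 [ 0.4817 -0.2471  0.0613] 193.76
scene arm 90 [ 0.4864 -0.2466  0.0877] 195.34
scene knob 57 [ 0.4311 -0.2608  0.1312] 194.83
scene mark 29 [ 0.4759 -0.262   0.0633] 203.67
```

View pics/lever.png

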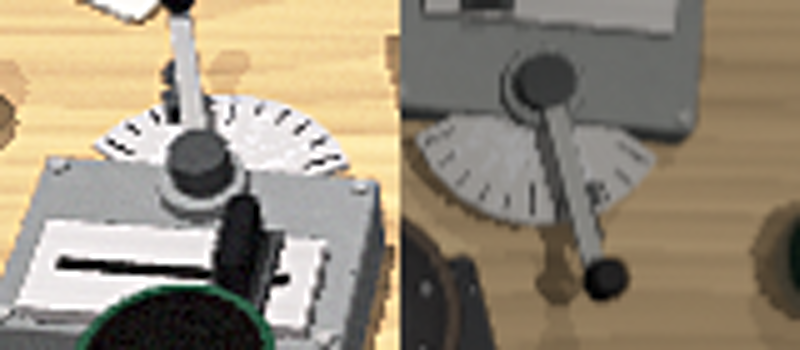

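The lever lies about 4.8° short of the mark (the mark peeks out on the left at scene crop (170,85)). I'll re-grip and move it the rest.

```bash
python3 -m pendant '[[[0.2,1,0,0,0,0,0.2],[0.2,1,0,0,0,0,0.2],[0.2,1,0,0,0,0,0.2],[0.2,1,0,0,0,0,0.2],[0.23,1,0,0,0,0,0.2],[0,1,0,0,0,0,0.2],[0,1,0,0,0,0,0.2],[0,1,0,0,0,0,0.2]]]'
python3 -m pendant '[[[0,1,0,0,0,0,0.2],[0,0.55,0,0,0,0,0.2],[0,0,0,0,0,0,0.2],[0,0,0.5,0,0,0,0.2],[0,0,0.7,0,0,0,0.2],[0,0,0.7,0,0,0,0.2],[0,0,0.7,0,0,0,0.2],[0,0,0,0,0,0,0.2]]]'
```

```text
time_s: 34.05
tcp_pos: [0.4203, -0.2319, 0.1942]
eef_rot: [180.0, -0.0, 13.9]
contact_force: [-0.3, -0.0, -0.0]
gripper_width: 0.0524
gripper_force: 0.0
time_s: 34.85
tcp_pos: [0.4259, -0.2596, 0.1398]
eef_rot: [-179.9, 0.2, 13.9]
contact_force: [-0.0, -0.5, -0.4]
gripper_width: 0.0525
gripper_force: 0.0
```

```bash
python3 -m pendant '[[[0.05,0,0.5,0,0,0,0.2],[0,0,0.5,0,0,0,0],[0,0,0.1,0,0,0,-0.2],[0,0,0,0,0,0,-0.4],[0,0,0,0,0,0,-1],[0,0,0,0,0,0,-1],[0,0,0,0,0,0,-1],[0,0,0,0,0,0,-1]]]' 15
python3 -m pendant '[[[0.002,0.13,0,0,0,-0.29,-1],[0.002,0.13,0,0,0,-0.29,-1],[0.002,0.13,0,0,0,-0.29,-1],[0.002,0.13,0,0,0,-0.29,-1],[0,0,0,0,0,0,-1],[0,0,0,0,0,0,-1],[0,0,0,0,0,0,-1],[0,0,0,0,0,0,-1]]]'
```

```text
time_s: 35.65
tcp_pos: [0.4285, -0.2605, 0.1199]
eef_rot: [180.0, -0.0, 13.9]
contact_force: [-0.1, -0.0, -0.9]
gripper_width: 0.0255
gripper_force: 15.0
time_s: 36.45
tcp_pos: [0.4315, -0.2705, 0.1199]
eef_rot: [180.0, -0.0, 18.5]
contact_force: [-0.4, -0.4, 0.7]
gripper_width: 0.0255
gripper_force: 15.0
```

Release, lift, move aside and look.

```bash
python3 -m pendant '[[[0,0,0,0,0,0,-0.2],[0,0,0,0,0,0,0.2],[0,0,0,0,0,0,0.2],[0,0,0,0,0,0,0.2],[0,0,-0.5,0,0,0,0.2],[0,0,-0.8,0,0,0,0.2],[0,0,-1,0,0,0,0.2],[0,0,-1,0,0,0,0.2]]]'
python3 -m pendant '[[[0,0,-0.5,0,0,0,0.2],[-0.3,-1,0,0,0,0,0.2],[-0.3,-1,0,0,0,0,0.2],[-0.3,-1,0,0,0,0,0.2],[-0.2,-1,0,0,0,0,0.2],[-0.2,-1,0,0,0,0,0.2],[0,-1,0,0,0,0,0.2],[0,-1,0,0,0,0,0.2]]]'
python3 -m pendant '[[[0,-1,0,0,0,0,0.2],[0,-1,0,0,0,0,0.2],[0,-1,0,0,0,0,0.2],[0,0,0,0,0,0,0.2],[0,0,0,0,0,0,0.2],[0,0,0,0,0,0,0.2],[0,0,0,0,0,0,0.2],[0,0,0,0,0,0,0.2]]]'
python3 - <<'E'
from h import *
ct=cap('top');cs=cap('scene')
for n,c in(('top',ct),('scene',cs)):
    A=cloud(c).reshape(-1,3);A=A[~np.isnan(A[:,0])];d=A[:,:2]-[.5532,-.2285];R=np.hypot(*d.T);th=np.degrees(np.arctan2(d[:,1],d[:,0]))%360
    w=(th>150)&(th<240)
    for nm,m in(('arm',w&(R>.03)&(R<.11)&(A[:,2]>.076)&(A[:,2]<.096)),('knob',w&(R>.11)&(R<.15)&(A[:,2]>.12)&(A[:,2]<.15))):
        print(n,nm,m.sum(),A[m].mean(0).round(4),th[m].mean().round(2))
    m=(np.hypot(A[:,0]-.592,A[:,1]-.2385)<.06)&(A[:,2]>.19)&(A[:,2]<.215)
    if m.sum()>3: print(n,'neck',cv2.minEnclosingCircle(A[m][:,:2].astype(np.float32)))
a=cv2.resize(cs['frame'][190:250,170:230],(400,400),interpolation=cv2.INTER_CUBIC)
b=cv2.resize(ct['frame'][190:250,330:390],(400,400),interpolation=cv2.INTER_CUBIC)
cv2.imwrite('pics/lever2.png',np.hstack([a,b]))
E
```

```text
time_s: 37.25
tcp_pos: [0.4314, -0.2704, 0.1871]
eef_rot: [180.0, -0.0, 18.5]
contact_force: [0.5, -0.8, 0.2]
gripper_width: 0.0528
gripper_force: 0.0
time_s: 38.05
tcp_pos: [0.3617, -0.1453, 0.1959]
eef_rot: [-180.0, -0.0, 18.5]
contact_force: [-0.6, 0.2, -0.3]
gripper_width: 0.0526
gripper_force: 0.0
time_s: 38.85
tcp_pos: [0.3432, -0.0895, 0.1956]
eef_rot: [180.0, 0.0, 18.5]
contact_force: [-0.2, -0.1, -0.6]
gripper_width: 0.0525
gripper_force: 0.0
top arm 122 [ 0.4872 -0.252   0.0881] 199.68
top knob 61 [ 0.4309 -0.2708  0.1329] 199.07
top neck ((0.5913650393486023, 0.23890000581741333), 0.021027248352766037)
scene arm 92 [ 0.4881 -0.2529  0.0872] 200.71
scene knob 58 [ 0.4329 -0.2714  0.1308] 199.6
scene neck ((0.5888028740882874, 0.2366817146539688), 0.023432448506355286)
```

View pics/lever2.png

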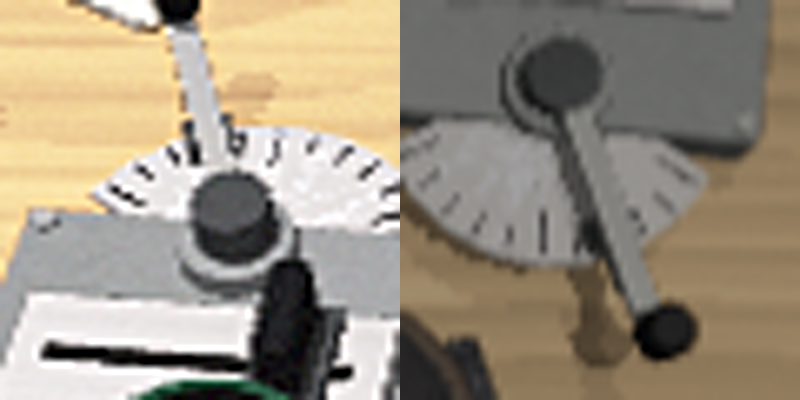

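The lever covers the mark: its tail peeks out evenly on both sides in the scene view at (190,140) and (228,140), and both measure about 199.5°. The vase is centred and upright, and the grip is at its left stop.

```bash
python3 -c "
from plant import r
print(r.close_job())"
```

```text
the job is handed in; nothing more can be done
None
```

I handed the job in at about 39 s: the vase stands upright in the middle of the turntable, the drive-lock grip is against its left end stop, and the speed lever lies over the mark to within about 1° by camera measurement; the hand-in gave no verdict.

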